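Slide the blade sled under the jig's spring clip

ROBOT

A 7-joint arm with a two-finger parallel gripper is mounted at the origin on the work surface. World frame = base frame: x ahead of the robot, y to its left, z up, the work surface at z = 0. Lengths are in m, angles in rad, forces in N, time in s.
With the tool pointing down it reaches from about 0.35 to 0.9 m from the base axis. Payload 8.1 kg.
Tool frame: the origin (TCP) lies midway between the tips of the shut fingers; the grasp point (between the pads) lies 19 mm behind it; z points along the fingers, y is the line along which they close (so a half turn about z gives the same grasp; the last joint's range is limited). The gripper opens to 92 mm and grips with 3 to 60 N. Pads are 19 mm wide; open, the fingers measure 130 mm over their backs; the gripper's body (75 mm by 190 mm) begins 47 mm behind the grasp point.
Start: joints at [1.133, 0.434, 0.025, 1.573, -0.012, 1.134, -0.075], TCP at [0.205, -0.59, 0.227] pointing down, gripper open.
Joint ranges: [-2.62, 2.62], [-0.44, 2.09], [-1.27, 1.32], [0.08, 2.57], [-1.32, 4.46], [0.12, 2], [-2.74, 2.74]. Speed limits (rad/s): [2.22, 2.22, 3.01, 3.01, 3.14, 3.14, 3.14].

INTERFACE

Orientations are given as a rotation vector (axis times angle).
In Python, from cell import arm gives the robot as it stands.
- The arm moves only by the tool move_arm, never from a script. Its argument "motion" is a list of rows, each an object of numbers: "tx", "ty", "tz": the shift along the tool's x, y, z normalised to -1 to 1, where 1 is 1000 mm; "twist": the turn about the tool's z normalised to -1 to 1, where 1 is pi/2 rad. In form: [{"tx": .., "ty": .., "tz": .., "twist": ..}, ...]. A call has 1 to 12 rows; each row shifts and turns the commanded pose from where the row before left it, along the tool's axes as they then stand; what a row does not reach is not made up. A row lasts 1/10 s, in which the tool goes at most 50 mm and 8.59 degrees, less where a joint would pass 70% of its speed; a pose out of reach is approached as far as the arm can. A call with a number of a shift or a turn outside -1 to 1 is refused whole. A call with a gripper value outside its range is refused whole. "gripper" is the gripper's target within -1 to 1 (shut at 1, half-way at 0, fully open at -1), set as the call begins (left out, the last holds). The fingers move at their own pace and stop on an object; "squeeze" is the grip in N (left out, the last holds). Time passes only in rows, so rows that do not move let the fingers close. It gives the time, the measured TCP pose, the force, the opening and the grip force at its end, in the units of the state.
- arm.observe(): the state, without advancing time (a new reading comes with each control period).
- arm.get_image(name): name is "scene" or "side" or "wrist"; returns the picture (400x640x3 uint8, red, green, blue); there is no depth.
- arm.calibration(name): a dict with "K" (3x3 intrinsics, pixels), "k1" (the pictures are not rectified: a ray, as slopes to the right and down, at radius r is drawn at 1 + k1 r^2 times it, then the intrinsics apply), "T" (4x4, takes a point from camera to world coordinates). Camera axes: x right, y down, z forward; pixel columns grow to the right and rows downward; lengths in m; the calibration is good to about 2 mm. A picture is of the moment at which its call begins: read the wrist's pose just before it. calibration takes no time and is no camera call; for the wrist camera it gives the pose at the moment of the call.
- arm.sign_off(): hands the job in; it is judged then, once.
Trained networks look in the newest picture that a camera, given by its name, has taken for a name from the list of things; names that differ only in an ending like _2 or _b are one class to them, and where a whole thing is asked for, a point or a joint stands for the part that bears it (a point fixed in the world has none). Each returns a list of dicts, best first, with "conf" (0 to 1); they miss things now and then, are a little off and sometimes report something else, mostly with a low value. They report only what shows in the picture. A call takes as long as a camera call. They do not tell look-alikes from the thing itself.
- arm.look_for(camera, query): "point" ([column, row] as shares, 0 to 1, of the picture: columns of its width, rows of its height, amid what is visible of it).
- arm.regions_of(camera, query): "region" (400x640 bool, what is visible of it) and "point" ([column, row] as shares, 0 to 1, of the picture: columns of its width, rows of its height, amid what is visible of it).
- arm.place_of(camera, query): "point" ([column, row] as shares, 0 to 1, of the picture: columns of its width, rows of its height: a listed point, or the origin of a listed thing).
The state is a dict: "clock": time; "joints": joint angles; "dq": joint speeds; "joint_efforts": joint torques, N m; "position": TCP position; "ee_rot": TCP orientation; "force": force on the tool from outside, world axes, zero at the start; "ft_torque": the same for the moment, N m; "width": opening from 0.0 (shut) to 1.0 (fully open); "gripper_force": force on a finger pad.
Only numpy, scipy, OpenCV 4.12 (cv2) and the standard library are available. Lean on these libraries where they do the work, as an engineer would, in place of code of your own. Each camera call takes 0.05 s, during which the arm holds its last target. There are 200 camera calls.

TASK

With one fingertip press down the red thumb bar of the setting jig, which raises the spring clip's foot, and keep it down while the other fingertip pushes the blade sled, by the back of its heel, along the channel beneath the foot until it is fully home against the brass end stop. Only then let the bar up so that the foot rests on the sled, and move clear. The foot must not rub on or block the sled on its way in, the sled is never lifted, and the other things on the bench are left alone.

Things in the scene. Friction and masses are not known exactly. Their poses are not given: they have to be found in the camera images.
- jig: Setting jig fixed to the bench: dark wooden board 20 mm thick, spanning its x -122 to +112, y -46 to +104 mm. On top a channel (centre line y = 0, floor z = +20 mm) between two brass rails 8 mm high, inner faces 64 mm apart. Origin: on the bench under the centre line; x along the channel in the pushing direction, towards the end stop; y to its left, towards the thumb bar; z up.
- end_stop (a point): Foot of the brass end stop's face, on the channel floor at the centre line: x = +95 mm in the jig's frame. The stop is a bar 70 mm across the channel, 14 mm high.
- hinge_line (a point): Point on the clip's hinge line, a steel rod of 8 mm diameter parallel to the jig's x at y = +46 mm, 38 mm above the bench, held by steel lugs (tops 42 mm above the bench) at jig x = -110 and +90 mm.
- thumb_bar (a point): Red thumb bar of the clip: plate 120 mm long along the channel (jig x -105 to +15), 36 mm wide (from 10 to 46 mm outwards of the hinge line), 3 mm thick. This point: centre of its top face. At rest it slopes up outwards by 0.28 rad, centre 47 mm above the bench; level when pressed, top 39 mm above it. Its height is the same all along the channel, so a fingertip can slide along it while pressing.
- clip (a joint): Turn of the spring clip, rad: 0 = foot down, bar up (rest); grows as the bar is pressed; 0.28 = bar level, 0.50 = end of travel. The foot clears the sled above about 0.17; keep it above 0.20 while the sled passes. About 0.16 with the foot resting on the loaded sled. Force on the bar's middle: about 1.5 N at first, 3 N level, 4.5 N at the end.
- clip_foot (a point): Steel foot of the clip, 20 mm along the channel, 18 mm across, 16 mm high, on an arm from the hinge. This point: centre of its underside. At rest 1 mm above the channel floor at jig x = +71, y = +5 mm, in the sled's way; raised 9 mm or more with the bar level.
- sled: Loose sled lying in the channel, about 0.25 kg: plywood plate 100 x 60 x 6 mm with a steel plane iron let in, and at the rear an upright pale wooden heel 20 mm thick, 50 mm wide, top 48 mm above the underside. Origin: centre of the underside; x to its front. Front edge x = +50, heel's flat rear face x = -50 mm. Home: origin at jig x = +45 mm; it starts 40 to 56 mm short of that.
- tape: Roll of blue masking tape lying flat, 90 mm across, 36 mm high. Bystander. Origin: centre of its underside.
- glue: Yellow glue bottle with red cap, 60 mm across, 150 mm tall, upright. Bystander. Origin: centre of its underside.
- block_plane: Small hand plane with blue sides, 150 x 46 mm, about 45 mm high. Bystander. Origin: centre of its sole.
- mallet: Turned carver's mallet of pale wood standing on its head, handle up: head 76 mm across, 178 mm tall. Bystander. Origin: centre of its underside.
Mind the look-alikes: they are no part of the job. Of the things that look like the sled, the smallest one is meant.

How it is judged:
By the outcome, as a careful person would: the job done as asked, in the order asked, and still so for the second after the job is handed in, with the robot touching nothing.
It also fails if it takes over 58 s, if anything falls off the work surface, if the arm or the gripper's body presses on something with over 40 N, if the wrist force passes 120 N, or if a joint passes its speed limit or range.

## Working session

There is one attempt and no reset: what is moved stays moved. The work goes in short steps, Python scripts to look and compute and a tool call to move; the robot and the scene stay as the last step left them, time stands still between calls to the robot, and variables do not carry over. Pictures are saved under pics/ and viewed, at most 10 in all, crops included, and the job is handed in when it is done.

Besides the shell and the picture viewer there is one more tool, called after "Emit:" as name(argument=value, ...) on one line, values as JSON. move_arm: Moves the arm, as the interface text tells. Scaled input: -1 to 1 covers 1000 mm each way for a shift and pi/2 rad each way for a turn. Its arguments: {"type":"object","properties":{"motion":{"type":"array","items":{"type":"object","properties":{"tx":{"type":"number"},"ty":{"type":"number"},"tz":{"type":"number"},"twist":{"type":"number"}}}},"gripper":{"type":"number"},"squeeze":{"type":"number"}},"required":["motion"]}

```bash
mkdir -p pics
cat > h.py <<'E'
import numpy as np, cv2
from cell import arm
def ray(cam,p,cal=None):
    c=cal or arm.calibration(cam); K=np.array(c["K"]);T=np.array(c["T"])
    u=np.array([p[0]*640,p[1]*400]); d=np.array([(u[0]-K[0,2])/K[0,0],(u[1]-K[1,2])/K[1,1]])
    s=d.copy()
    for _ in range(20): s=d/(1+c["k1"]*(s@s))
    return T[:3,3],T[:3,:3]@np.array([s[0],s[1],1.])
def at_z(cam,p,z,cal=None):
    o,d=ray(cam,p,cal); return o+d*(z-o[2])/d[2]
def tri(r1,r2):
    A=np.stack([r1[1],-r2[1]],1); t=np.linalg.lstsq(A,r2[0]-r1[0],rcond=None)[0]
    a=r1[0]+t[0]*r1[1]; b=r2[0]+t[1]*r2[1]; return (a+b)/2,np.linalg.norm(a-b)
def proj(cam,P,cal=None):
    c=cal or arm.calibration(cam); K=np.array(c["K"]);T=np.array(c["T"])
    q=T[:3,:3].T@(np.array(P)-T[:3,3]); s=q[:2]/q[2]; s=s*(1+c["k1"]*(s@s))
    return K[:2,:2]@s+K[:2,2]
def save(cam,name):
    im=arm.get_image(cam); cv2.imwrite(f"pics/{name}.png",im[:,:,::-1]); return im
E
python3 - <<'E'
from h import *
np.set_printoptions(precision=4,suppress=True)
s=arm.observe(); print(s)
for c in("scene","side"):
    save(c,c+"0"); print(c,np.array(arm.calibration(c)["T"]))
    for q in("jig","end_stop","hinge_line","thumb_bar","clip_foot","sled"):
        print(q,[(round(r["conf"],2),np.round(np.array(r["point"])*[640,400],1)) for r in arm.place_of(c,q)[:4]])
E
```

```text
{'clock': 0.0, 'joints': array([ 1.1334,  0.4352,  0.025 ,  1.5741, -0.0116,  1.134 , -0.0751]), 'dq': array([ 0.0006, -0.0004, -0.0004, -0.0003,  0.0017, -0.0015, -0.0002]), 'joint_efforts': array([ -0.0005, -66.7861,   0.9844, -31.4461,  -0.0607,   0.0429,
         0.0001]), 'position': array([ 0.2051, -0.5898,  0.226 ]), 'ee_rot': array([-3.0962, -0.5231,  0.0007]), 'force': array([ 0.5424,  0.1633, -0.0411]), 'ft_torque': array([ 0.0117, -0.0362,  0.0028]), 'gripper_force': 0.0, 'width': 0.998119049237187}
scene [[ 0.1744  0.6739 -0.718   1.5016]
 [ 0.9844 -0.1037  0.1418 -0.1752]
 [ 0.0211 -0.7315 -0.6815  0.9055]
 [ 0.      0.      0.      1.    ]]
jig [(0.82, array([324.4, 201.1])), (0.6, array([459.9, 232.6])), (0.24, array([430.6, 173.1]))]
end_stop [(0.76, array([335.7, 221.6])), (0.75, array([335. , 181.1]))]
hinge_line [(0.9, array([333.2, 178.4]))]
thumb_bar [(0.71, array([348.5, 176.2]))]
clip_foot [(0.76, array([337.2, 218.6])), (0.4, array([332.3, 180.8]))]
sled [(0.85, array([255.8, 197.4])), (0.59, array([268.1, 252.5]))]
side [[-0.9687 -0.1121  0.2213  0.4177]
 [-0.2481  0.44   -0.863   0.7047]
 [-0.0007 -0.891  -0.4541  0.4614]
 [ 0.      0.      0.      1.    ]]
jig [(0.84, array([337.3, 238.9])), (0.73, array([354.6, 240.2])), (0.31, array([387.7, 172.8])), (0.22, array([300.5, 234.6]))]
end_stop [(0.86, array([298.1, 231.7]))]
hinge_line [(0.75, array([353.9, 238.5]))]
thumb_bar []
clip_foot [(0.95, array([304.7, 229.6]))]
sled [(0.85, array([295.7, 199.1])), (0.59, array([333.8, 235.4])), (0.57, array([371., 205.]))]
```

View pics/scene0.png

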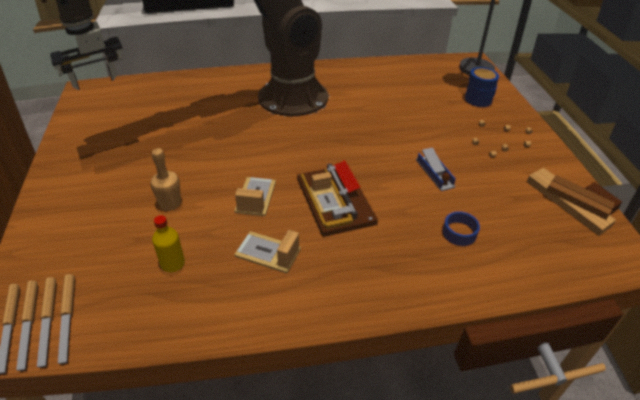

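View pics/side0.png

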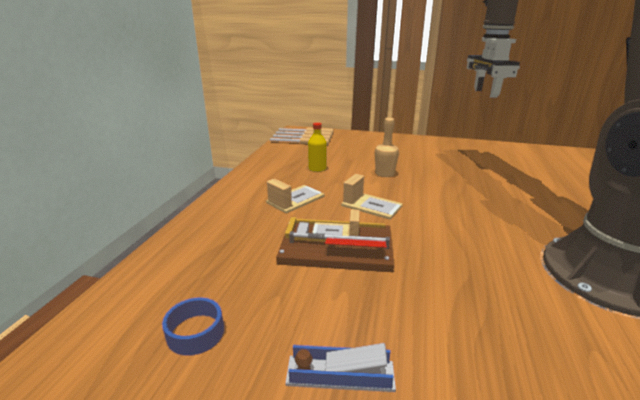

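The scene picture shows the jig at about (337,197), with its channel running from the heel (320,182) to the end stop (337,221) and the red bar at (345,177). The two look-alike sleds lie outside it at (255,195) and (268,250). The side view agrees, with the jig at (337,243).

Run:
```python
from h import *
np.set_printoptions(precision=4,suppress=True)
S=lambda c,u:ray(c,[u[0]/640,u[1]/400])
print("stop",tri(S("scene",(335.7,221.6)),S("side",(298.1,231.7))), at_z("scene",[335.7/640,221.6/400],.02))
print("foot",tri(S("scene",(337.2,218.6)),S("side",(304.7,229.6))))
print("hinge",at_z("scene",[333.2/640,178.4/400],.038),"side",at_z("side",[353.9/640,238.5/400],.038))
print("bar",at_z("scene",[348.5/640,176.2/400],.047))
print("jig",at_z("scene",[324.4/640,201.1/400],.0))
for c in [(298,173),(347,163),(375,222),(325,233)]: print(at_z("scene",[c[0]/640,c[1]/400],.02))
c=arm.calibration("wrist"); s=arm.observe()
from scipy.spatial.transform import Rotation as R
Rt=R.from_rotvec(s["ee_rot"]).as_matrix(); print(Rt); T=np.array(c["T"])
print(Rt.T@T[:3,:3], Rt.T@(T[:3,3]-s["position"]), c["K"])
```

```text
stop (array([0.6442, 0.0272, 0.0168]), np.float64(0.00312241654842673)) [0.6491 0.0271 0.02  ]
foot (array([0.6323, 0.0296, 0.0215]), np.float64(0.014132915199079516))
hinge [0.5032 0.0481 0.038 ] side [0.5123 0.0544 0.038 ]
bar [0.5107 0.0886 0.047 ]
jig [0.5488 0.0165 0.    ]
[ 0.4446 -0.0407  0.02  ]
[0.421  0.1052 0.02  ]
[0.6659 0.1255 0.02  ]
[ 0.6838 -0.0066  0.02  ]
[[ 0.9445  0.3285  0.    ]
 [ 0.3285 -0.9445 -0.0001]
 [-0.      0.0001 -1.    ]]
[[-0.0012 -0.9572 -0.2896]
 [ 1.     -0.0009 -0.0012]
 [ 0.0009 -0.2896  0.9572]] [ 0.077  -0.0005 -0.1579] [[305.6938   0.     318.7155]
 [  0.     305.6938 200.8595]
 [  0.       0.       1.    ]]
```

Emit:
move_arm(motion=[{"twist": 0.07},{"twist": 0.067},{"tx": 0.025,"ty": -0.04},{"tx": 0.025,"ty": -0.04},{"tx": 0.025,"ty": -0.04},{"tx": 0.025,"ty": -0.04},{"tx": 0.025,"ty": -0.04},{"tx": 0.025,"ty": -0.04},{"tx": 0.025,"ty": -0.04},{"tx": 0.025,"ty": -0.04},{"tx": 0.025,"ty": -0.04},{"tx": 0.025,"ty": -0.04}], gripper=-0.15)

```text
invalid input
```

Emit:
move_arm(motion=[{"tx": 0.025,"ty": -0.04},{"tx": 0.025,"ty": -0.04},{"tx": 0.025,"ty": -0.04},{"tx": 0.025,"ty": -0.04},{"tx": 0.015,"ty": -0.03},{},{}])

```text
invalid input
```

Run:
```python
from h import *
np.set_printoptions(precision=4,suppress=True)
s=arm.observe();print(s["clock"],s["position"],s["ee_rot"],s["width"],s["force"])
cal=arm.calibration("wrist"); save("wrist","w1")
H={"jig":0,"end_stop":.02,"hinge_line":.038,"thumb_bar":.047,"clip_foot":.021,"sled":.02}
for q,z in H.items():
    for r in arm.place_of("wrist",q)[:3]:
        print(q,round(r["conf"],2),np.round(np.array(r["point"])*[640,400],1),at_z("wrist",r["point"],z,cal))
```

```text
0.7 [ 0.2053 -0.5903  0.2268] [3.0976 0.5233 0.    ] 0.9965116330331786 [-0.2937 -0.3664  0.4685]
```

View pics/w1.png

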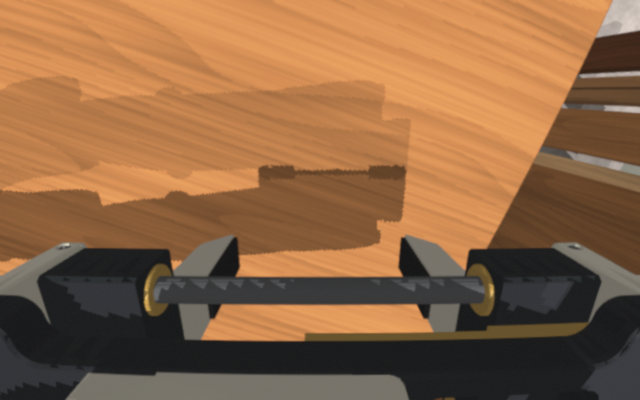

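The wrist picture shows only bench, with the fingertips at about (220,250) and (415,250). The move was refused, so I'll give every row all four numbers.

Emit:
move_arm(motion=[{"tx": 0,"ty": 0,"tz": 0,"twist": 0.07},{"tx": 0,"ty": 0,"tz": 0,"twist": 0.067},{"tx": 0.025,"ty": -0.04,"tz": 0,"twist": 0},{"tx": 0.025,"ty": -0.04,"tz": 0,"twist": 0},{"tx": 0.025,"ty": -0.04,"tz": 0,"twist": 0},{"tx": 0.025,"ty": -0.04,"tz": 0,"twist": 0},{"tx": 0.025,"ty": -0.04,"tz": 0,"twist": 0},{"tx": 0.025,"ty": -0.04,"tz": 0,"twist": 0}], gripper=-0.15)

```text
clock: 1.85
position: [0.3262, -0.3324, 0.227]
ee_rot: [3.135, 0.187, 0.001]
force: [1.4, 0.1, -1.2]
width: 0.575
gripper_force: 0.0
```

Emit:
move_arm(motion=[{"tx": 0.024,"ty": -0.039,"tz": 0,"twist": 0},{"tx": 0.024,"ty": -0.039,"tz": 0,"twist": 0},{"tx": 0.024,"ty": -0.039,"tz": 0,"twist": 0},{"tx": 0.024,"ty": -0.039,"tz": 0,"twist": 0},{"tx": 0.024,"ty": -0.039,"tz": 0,"twist": 0},{"tx": 0.024,"ty": -0.039,"tz": 0,"twist": 0},{"tx": 0.024,"ty": -0.039,"tz": 0,"twist": 0},{"tx": 0.024,"ty": -0.039,"tz": 0,"twist": 0},{"tx": 0.02,"ty": -0.02,"tz": 0,"twist": 0},{"tx": 0,"ty": 0,"tz": 0,"twist": 0},{"tx": 0,"ty": 0,"tz": 0,"twist": 0}])

```text
clock: 2.95
position: [0.4965, 0.0209, 0.2265]
ee_rot: [3.136, 0.189, -0.001]
force: [-0.4, -0.4, 0.5]
width: 0.576
gripper_force: 0.0
```

Run:
```python
from h import *
np.set_printoptions(precision=4,suppress=True)
s=arm.observe();print(s["clock"],s["position"],s["ee_rot"],s["width"],s["force"])
cal=arm.calibration("wrist"); save("wrist","w2")
np.savez("pics/w2.npz",**{k:np.array(v) for k,v in cal.items()})
H={"jig":0,"end_stop":.02,"hinge_line":.038,"thumb_bar":.047,"clip_foot":.021,"sled":.02}
for q,z in H.items():
    for r in arm.place_of("wrist",q)[:3]:
        print(q,round(r["conf"],2),np.round(np.array(r["point"])*[640,400],1),at_z("wrist",r["point"],z,cal))
```

```text
2.95 [0.4965 0.0209 0.2265] [ 3.1357  0.1893 -0.0009] 0.5762358432350041 [-0.3675 -0.4355  0.5147]
jig 0.58 [327.2 124.4] [0.5555 0.018  0.    ]
end_stop 0.64 [329.1  35.8] [0.6501 0.0285 0.02  ]
hinge_line 0.74 [290.6 166.7] [0.5053 0.0549 0.038 ]
thumb_bar 0.79 [263.3 166.3] [0.5039 0.0846 0.047 ]
thumb_bar 0.52 [325.   56.9] [0.6242 0.0303 0.047 ]
clip_foot 0.97 [325.3  57.1] [0.628  0.0299 0.021 ]
sled 0.93 [466.3 183.6] [ 0.5071 -0.1615  0.02  ]
sled 0.9 [328.5 125.2] [0.5557 0.017  0.02  ]
sled 0.68 [490.8  13.8] [ 0.6958 -0.1427  0.02  ]
```

View pics/w2.png

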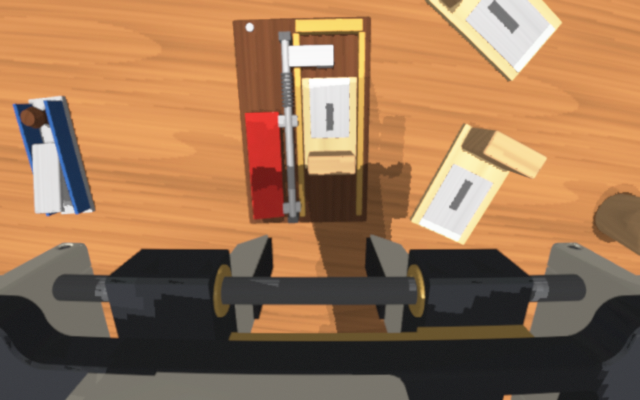

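The wrist picture shows the jig almost square to the tool. Its board corners are at about (235,20), (370,17), (366,222) and (250,222), the bar is at (265,165) and the foot at (312,56). The sled is in the channel at (330,125), with its heel at rows 152–175.

Run:
```python
from h import *
from scipy.optimize import least_squares
np.set_printoptions(precision=4,suppress=True)
z=np.load("pics/w2.npz"); cal={k:z[k] for k in z.files}; cal["k1"]=float(cal["k1"])
P=[[(.112,.104,.02),(234,20)],[(.112,-.046,.02),(370,17)],[(-.122,-.046,.02),(366,222)],[(-.122,.104,.02),(250,222)],
[(.095,0,.02),(329.1,35.8)],[(.071,.005,.021),(325.3,57.1)],[(.015,.092-.001,.052),(246,114)],[(-.105,.0915,.052),(252,218)]]
X=np.array([p[0] for p in P]);U=np.array([p[1] for p in P],float)
def W(v,X):
    c,s=np.cos(v[2]),np.sin(v[2]); return np.stack([v[0]+c*X[:,0]-s*X[:,1],v[1]+s*X[:,0]+c*X[:,1],X[:,2]],1)
f=lambda v:(np.array([proj("wrist",p,cal) for p in W(v,X)])-U).ravel()
r=least_squares(f,[.55,.017,.12],loss="soft_l1"); v=r.x; print(v); print(f(v).reshape(-1,2))
np.save("jig.npy",v)
c,s=np.cos(v[2]),np.sin(v[2])
def J(p): d=p[:2]-v[:2]; return np.array([c*d[0]+s*d[1],-s*d[0]+c*d[1],p[2]])
for n,u,h in [("sled",(328.5,125.2),.02),("front",(330,78),.026),("heeltoprearL",(308,174),.068),("heeltoprearR",(356,174),.068)]:
    print(n,J(at_z("wrist",[u[0]/640,u[1]/400],h,cal)))
im=cv2.imread("pics/w2.png")[0:240,220:400]
for x in np.arange(-.08,-.04,.01):pass
cv2.imwrite("pics/c2.png",cv2.resize(im,None,fx=2.5*1,fy=2.5,interpolation=cv2.INTER_CUBIC))
```

```text
[0.5572 0.0154 0.134 ]
[[-1.1517 -0.2431]
 [ 2.399   0.0374]
 [ 0.5633 -0.052 ]
 [-0.938   1.4943]
 [ 0.5024 -1.2068]
 [-0.082   1.049 ]
 [-1.5015 -1.6173]
 [ 0.5615  1.6224]]
sled [-0.0014  0.0018  0.02  ]
front [0.0498 0.     0.026 ]
heeltoprearL [-0.0488  0.0252  0.068 ]
heeltoprearR [-0.0495 -0.0254  0.068 ]
```

View pics/c2.png

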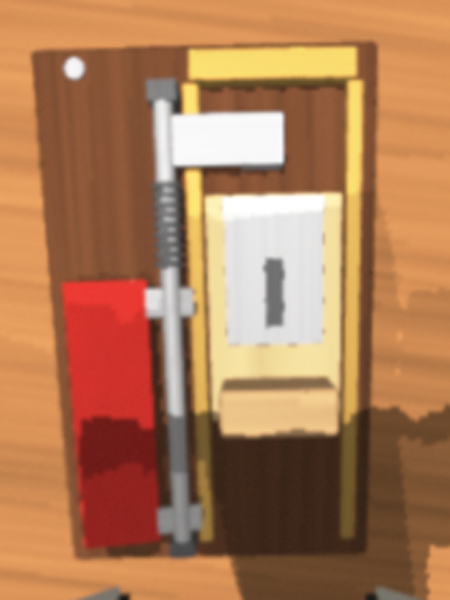

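Emit:
move_arm(motion=[{"tx": -0.0155,"ty": -0.0225,"tz": 0,"twist": -0.008},{"tx": 0,"ty": 0,"tz": 0.04,"twist": 0},{"tx": 0,"ty": 0,"tz": 0.04,"twist": 0},{"tx": 0,"ty": 0,"tz": 0.04,"twist": 0},{"tx": 0,"ty": 0,"tz": 0.03,"twist": 0},{"tx": 0,"ty": 0,"tz": 0,"twist": 0},{"tx": 0,"ty": 0,"tz": 0,"twist": 0},{"tx": 0,"ty": 0,"tz": 0,"twist": 0}])

```text
clock: 4.1
position: [0.4798, 0.0414, 0.0784]
ee_rot: [-3.135, -0.207, -0.004]
force: [0.0, -0.2, 0.3]
width: 0.574
gripper_force: 0.0
```

```bash
cat >> h.py <<'E'
def jig():
    from scipy.spatial.transform import Rotation as R
    v=np.load("jig.npy"); s=arm.observe(); d=s["position"][:2]-v[:2]; c,n=np.cos(v[2]),np.sin(v[2])
    t=R.from_rotvec(s["ee_rot"]).as_matrix()
    print("clock",s["clock"],"jig mm",np.round(1000*np.array([c*d[0]+n*d[1],-n*d[0]+c*d[1],s["position"][2]]),1),"dyaw",np.arctan2(t[1,0],t[0,0])-v[2],"F",s["force"].round(2),s["ft_torque"].round(3),"w",s["width"]*92)
E
python3 - <<'E'
from h import *
jig(); save("side","s3"); 
im=save("wrist","w3")
cv2.imwrite("pics/c3.png",np.vstack([cv2.resize(cv2.imread("pics/s3.png")[190:290,250:430],(540,300)),cv2.resize(cv2.imread("pics/w3.png")[40:340,120:520],(540,300*540*1//540))]))
E
```

```text
clock 4.1 jig mm [-73.3  36.1  78.4] dyaw -0.0023157125651282473 F [ 0.04 -0.18  0.28] [-0.016 -0.022  0.062] w 52.83392459765306
```

View pics/c3.png

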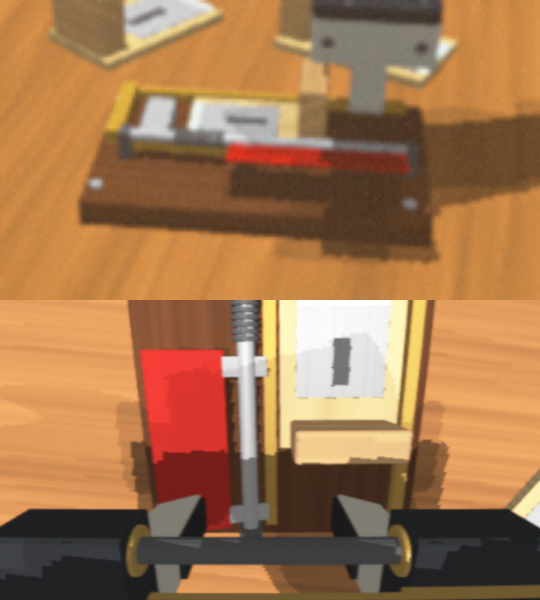

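The crop shows the left fingertip over the near part of the red bar (crop 180,500). The right fingertip is behind the heel (crop 360,500), in line with it. Now I'll press.

Emit:
move_arm(motion=[{"tx": -0.001,"ty": 0,"tz": 0.015,"twist": 0},{"tx": 0,"ty": 0,"tz": 0.01,"twist": 0},{"tx": 0,"ty": 0,"tz": 0.005,"twist": 0},{"tx": 0,"ty": 0,"tz": 0.005,"twist": 0},{"tx": 0,"ty": 0,"tz": 0.003,"twist": 0},{"tx": 0,"ty": 0,"tz": 0.002,"twist": 0},{"tx": 0,"ty": 0,"tz": 0,"twist": 0},{"tx": 0,"ty": 0,"tz": 0,"twist": 0}])

```text
clock: 5.0
position: [0.4777, 0.0417, 0.0371]
ee_rot: [-3.134, -0.208, -0.001]
force: [-1.7, 2.1, 5.4]
width: 0.574
gripper_force: 2.9
```

Run:
```python
from h import *
jig(); save("side","s4"); save("wrist","w4"); save("scene","sc4")
cv2.imwrite("pics/c4.png",np.vstack([cv2.resize(cv2.imread("pics/s4.png")[190:290,250:430],(540,300)),cv2.resize(cv2.imread("pics/w4.png")[40:340,120:520],(540,300))]))
```

```text
clock 5.0 jig mm [-75.3  36.7  37.1] dyaw -0.0014279726727030873 F [-1.67  2.1   5.45] [0.57  0.475 0.018] w 52.7986506607217
```

View pics/c4.png

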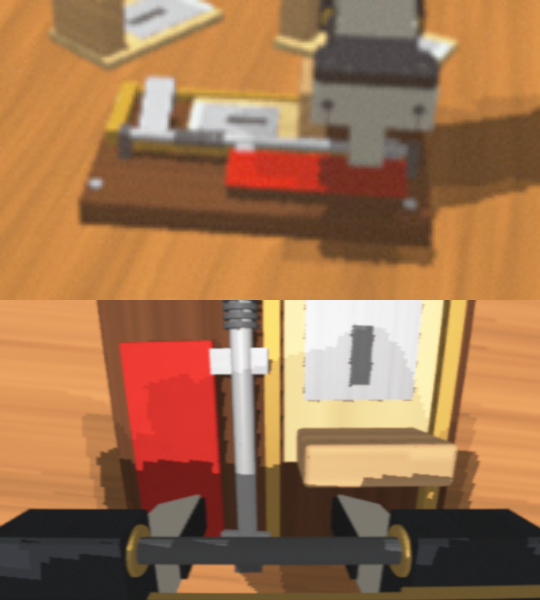

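The foot now stands well up (crop 155,105), the bar is tipped level or a little past, and the right finger is behind the heel. Now I'll slide forward.

Emit:
move_arm(motion=[{"tx": 0.005,"ty": 0,"tz": 0,"twist": 0},{"tx": 0.005,"ty": 0,"tz": 0,"twist": 0},{"tx": 0.005,"ty": 0,"tz": 0,"twist": 0},{"tx": 0.005,"ty": 0,"tz": 0,"twist": 0},{"tx": 0.005,"ty": 0,"tz": 0,"twist": 0},{"tx": 0.005,"ty": 0,"tz": 0,"twist": 0},{"tx": 0,"ty": 0,"tz": 0,"twist": 0},{"tx": 0,"ty": 0,"tz": 0,"twist": 0}])

```text
clock: 5.95
position: [0.507, 0.0451, 0.0369]
ee_rot: [3.134, 0.208, -0.001]
force: [-3.1, 0.5, 6.1]
width: 0.575
gripper_force: 3.0
```

Run:
```python
from h import *
jig()
```

```text
clock 5.95 jig mm [-45.9  36.1  36.9] dyaw -0.0017644727332689347 F [-3.09  0.46  6.08] [0.252 0.653 0.092] w 52.88751809395465
```

Emit:
move_arm(motion=[{"tx": 0.005,"ty": 0,"tz": 0,"twist": 0},{"tx": 0.005,"ty": 0,"tz": 0,"twist": 0},{"tx": 0.005,"ty": 0,"tz": 0,"twist": 0},{"tx": 0.005,"ty": 0,"tz": 0,"twist": 0},{"tx": 0.004,"ty": 0,"tz": 0,"twist": 0},{"tx": 0.003,"ty": 0,"tz": 0,"twist": 0},{"tx": 0,"ty": 0,"tz": 0,"twist": 0},{"tx": 0,"ty": 0,"tz": 0,"twist": 0}])

```text
clock: 6.75
position: [0.5334, 0.0486, 0.0369]
ee_rot: [3.134, 0.208, -0.002]
force: [-4.0, -0.4, 6.1]
width: 0.575
gripper_force: 3.1
```

Run:
```python
from h import *
jig(); save("scene","sc5"); save("side","s5"); save("wrist","w5")
cv2.imwrite("pics/c5.png",np.vstack([cv2.resize(cv2.imread("pics/s5.png")[190:290,250:430],(540,300),interpolation=2),cv2.resize(cv2.imread("pics/w5.png")[0:300,120:520],(540,300))]))
```

```text
clock 6.75 jig mm [-19.2  36.1  36.9] dyaw -0.0016181888910219433 F [-4.03 -0.37  6.07] [0.255 0.92  0.068] w 52.86302108822843
```

View pics/c5.png

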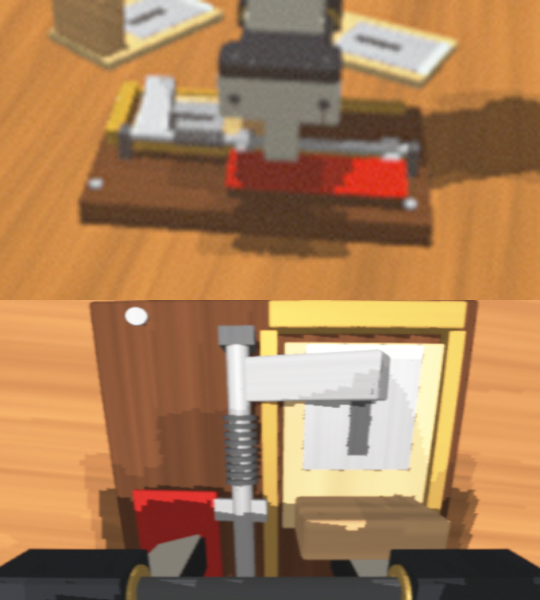

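The sled is beneath the raised foot, with a small gap left to the stop at crop (370,338). I'll creep home.

Emit:
move_arm(motion=[{"tx": 0.002,"ty": 0,"tz": 0,"twist": 0},{"tx": 0.0015,"ty": 0,"tz": 0,"twist": 0},{"tx": 0.001,"ty": 0,"tz": 0,"twist": 0},{"tx": 0,"ty": 0,"tz": 0,"twist": 0},{"tx": 0,"ty": 0,"tz": 0,"twist": 0}])

```text
clock: 7.4
position: [0.5373, 0.0491, 0.0368]
ee_rot: [3.134, 0.208, -0.003]
force: [-5.4, 0.4, 5.9]
width: 0.576
gripper_force: 3.3
```

Emit:
move_arm(motion=[{"tx": 0.001,"ty": 0,"tz": 0,"twist": 0},{"tx": 0,"ty": 0,"tz": 0,"twist": 0},{"tx": 0,"ty": 0,"tz": 0,"twist": 0}])

```text
clock: 7.7
position: [0.5382, 0.0492, 0.0367]
ee_rot: [3.134, 0.208, -0.004]
force: [-5.6, 0.3, 6.6]
width: 0.57
gripper_force: 3.5
```

Emit:
move_arm(motion=[{"tx": 0.001,"ty": 0,"tz": 0,"twist": 0},{"tx": 0,"ty": 0,"tz": 0,"twist": 0},{"tx": 0,"ty": 0,"tz": 0,"twist": 0}])

```text
clock: 8.0
position: [0.5387, 0.0493, 0.0367]
ee_rot: [3.134, 0.208, -0.005]
force: [-6.2, -0.1, 7.9]
width: 0.572
gripper_force: 4.6
```

Emit:
move_arm(motion=[{"tx": 0.001,"ty": 0,"tz": 0,"twist": 0},{"tx": 0,"ty": 0,"tz": 0,"twist": 0},{"tx": 0,"ty": 0,"tz": 0,"twist": 0}])

```text
clock: 8.3
position: [0.5387, 0.0493, 0.0366]
ee_rot: [3.134, 0.207, -0.008]
force: [-9.9, -0.1, 10.4]
width: 0.579
gripper_force: 6.2
```

Emit:
move_arm(motion=[{"tx": 0.001,"ty": 0,"tz": 0,"twist": 0},{"tx": 0,"ty": 0,"tz": 0,"twist": 0},{"tx": 0,"ty": 0,"tz": 0,"twist": 0}])

```text
clock: 8.6
position: [0.5388, 0.0492, 0.0364]
ee_rot: [3.133, 0.207, -0.01]
force: [-12.3, -0.0, 13.4]
width: 0.571
gripper_force: 7.6
```

Run:
```python
from h import *
jig(); save("wrist","w6"); save("scene","sc6")
cv2.imwrite("pics/c6.png",np.vstack([cv2.resize(cv2.imread("pics/sc6.png")[150:250,270:400],(520,400),interpolation=2)[150:],cv2.resize(cv2.imread("pics/w6.png")[0:140,260:520],(520,280))]))
```

```text
clock 8.6 jig mm [-13.8  36.   36.4] dyaw -0.0020701173370682446 F [-12.32  -0.    13.45] [-0.067  2.573 -0.2  ] w 52.54470473189065
```

View pics/c6.png

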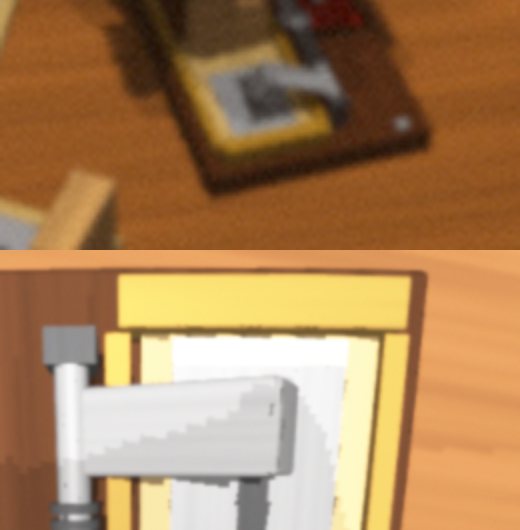

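The sled's front edge now meets the end stop with no gap (crop 260,330), and pushing harder no longer moves it. I'll back the pusher off the heel with the bar still down, then let the bar up slowly.

Emit:
move_arm(motion=[{"tx": -0.003,"ty": 0,"tz": 0,"twist": 0},{"tx": -0.003,"ty": 0,"tz": 0,"twist": 0},{"tx": -0.003,"ty": 0,"tz": 0,"twist": 0},{"tx": -0.001,"ty": 0,"tz": 0,"twist": 0},{"tx": 0,"ty": 0,"tz": 0,"twist": 0},{"tx": 0,"ty": 0,"tz": 0,"twist": 0}])

```text
clock: 9.3
position: [0.5348, 0.049, 0.0379]
ee_rot: [-3.134, -0.207, -0.007]
force: [3.3, 1.7, 5.8]
width: 0.574
gripper_force: 2.9
```

Run:
```python
from h import *
jig()
```

```text
clock 9.3 jig mm [-17.8  36.3  37.9] dyaw -0.002117219126096831 F [3.33 1.71 5.81] [ 0.439 -0.6   -0.12 ] w 52.783230136774456
```

Emit:
move_arm(motion=[{"tx": -0.001,"ty": 0,"tz": 0,"twist": 0},{"tx": 0,"ty": 0,"tz": -0.001,"twist": 0},{"tx": 0,"ty": 0,"tz": -0.0015,"twist": 0},{"tx": 0,"ty": 0,"tz": -0.0015,"twist": 0},{"tx": 0,"ty": 0,"tz": -0.002,"twist": 0},{"tx": 0,"ty": 0,"tz": -0.002,"twist": 0},{"tx": 0,"ty": 0,"tz": -0.003,"twist": 0},{"tx": 0,"ty": 0,"tz": -0.005,"twist": 0},{"tx": 0,"ty": 0,"tz": -0.01,"twist": 0},{"tx": 0,"ty": 0,"tz": -0.02,"twist": 0},{"tx": 0,"ty": 0,"tz": -0.03,"twist": 0},{"tx": 0,"ty": 0,"tz": -0.03,"twist": 0}])

```text
clock: 10.5
position: [0.5311, 0.0483, 0.1442]
ee_rot: [-3.135, -0.208, 0.001]
force: [1.1, 0.0, -0.7]
width: 0.573
gripper_force: 0.0
```

Emit:
move_arm(motion=[{"tx": -0.02,"ty": 0,"tz": -0.04,"twist": 0},{"tx": -0.02,"ty": 0,"tz": -0.04,"twist": 0},{"tx": 0,"ty": 0,"tz": 0,"twist": 0},{"tx": 0,"ty": 0,"tz": 0,"twist": 0}])

```text
clock: 10.9
position: [0.4921, 0.043, 0.2243]
ee_rot: [3.134, 0.207, 0.005]
force: [-0.0, -1.0, -0.6]
width: 0.577
gripper_force: 0.0
```

Run:
```python
from h import *
jig(); save("wrist","w7"); save("side","s7")
cv2.imwrite("pics/c7.png",np.vstack([cv2.resize(cv2.imread("pics/s7.png")[190:290,250:430],(540,300),interpolation=2),cv2.resize(cv2.imread("pics/w7.png")[0:150,200:470],(540,300))]))
```

```text
clock 10.9 jig mm [-60.9  36.  224.3] dyaw -0.0020425150025207284 F [-0.04 -0.98 -0.56] [ 0.006  0.009 -0.011] w 53.1079291380523
```

View pics/c7.png

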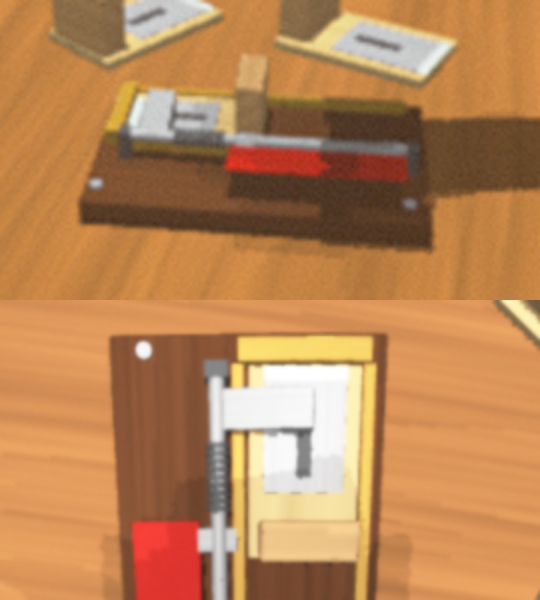

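The sled sits against the stop (crop 305,362) with the foot resting on it, the bar is partly up, and the arm is clear. I'm handing the job in.

```bash
python3 -c "
from cell import arm
print(arm.sign_off())"
```

```text
the job is handed in; nothing more can be done
None
```

The sled is home against the end stop with the clip foot resting on it, the arm is clear, and the job was handed in at about 11 s; no verdict came back.

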